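# Clamp a specimen block in the loading fixture under its snap flap

## Robot

A 7-joint arm with a two-finger parallel gripper is mounted at the origin on the work surface. World frame = base frame: x ahead of the robot, y to its left, z up, the work surface at z = 0. Lengths are in m, angles in rad, forces in N, time in s.
With the tool pointing down it reaches from about 0.4 to 0.85 m from the base axis. Payload 10.4 kg.
Tool frame: the origin (TCP) lies at the very end of the fingers, on their centre line; the grasp point (between the pads) lies manip.hold_point_z behind it (manip.hold_point_z is the distance from the TCP to the grasp point, in m); z points along the fingers, y is the direction in which the jaws open and shut (so a half turn about z gives the same grasp; the last joint's range is limited). The gripper opens to 85 mm and grips with 20 to 120 N. Pads are 22 mm wide; open, the fingers measure 114 mm over their backs; the gripper's body (76 mm by 85 mm) begins 54 mm behind the grasp point. The pads swing forward as they close: fully open they stand 13 mm farther back than shut.
Start: joints at [-1.292, 0.332, -0.065, 1.46, 0.022, 1.35, -0.088], TCP at [0.186, 0.597, 0.231] pointing down, gripper open.
Joint ranges: [-2.6, 2.6], [-0.5, 2.12], [-1.47, 1.34], [0.16, 2.42], [-1.27, 4.41], [0.06, 2.06], [-2.6, 2.6]. Speed limits (rad/s): [2.22, 2.22, 2.79, 2.79, 3.14, 3.14, 3.14].

## Interface

Orientations are given as a unit quaternion [x, y, z, w].
In Python, from workcell import manip gives the robot as it stands.
- The arm moves only by the tool jog_arm, never from a script. Its arguments are lists of equal length, an entry for each row: "translation": the shift along the world's x, y, z in mm, a list of three; "turn": the turn about the world's z in degrees. In form: {"translation": [[x, y, z], ...], "turn": [turn, ...]}. A call has 1 to 12 rows; each row is the pose to reach, as a shift and turn from the pose measured when the call began; what a row does not reach only later rows make up. A row lasts 1/12 s, in which the tool goes at most 41.7 mm and 7.16 degrees, less where a joint would pass 70% of its speed; a pose out of reach is approached as far as the arm can. A call with a gripper value outside its range is refused whole. "grip" is the finger opening in mm, from 0 to 85.4, set as the call begins (left out, the last holds). The fingers move at their own pace and stop on an object; "grip_force" is the grip in N (left out, the last holds). Time passes only in rows, so rows that repeat a pose let the fingers close. It gives the time, the measured TCP pose, the force and the opening at its end, in the units of the state.
- manip.get_obs(): the state, without advancing time (a new reading comes with each control period).
- manip.camera(name): name is "side" or "top" or "wrist"; returns a dict with "frame" (384x512x3 uint8, red, green, blue), "mtx" (3x3 intrinsics, pixels), "k1" (the pictures are not rectified: a ray, as slopes to the right and down, at radius r is drawn at 1 + k1 r^2 times it, then the intrinsics apply), "pose" (4x4, takes a point from camera to world coordinates). Camera axes: x right, y down, z forward; pixel columns grow to the right and rows downward; lengths in m; the calibration is good to about 2 mm. A picture is of the moment at which its call begins. There is no depth.
- manip.hand_in(): hands the job in, once; it reports no verdict.
Trained networks look in a picture, given as the dict that the camera call returned (one of the last four; its "shot" number tells which), for a name from the list of things; names that differ only in an ending like _2 or _b are one class to them, and where a whole thing is asked for, a point or a joint stands for the part that bears it (a point fixed in the world has none). Each returns a list of dicts, best first, with "confidence" (0 to 1); they miss things now and then, are a little off and sometimes report something else, mostly with a low value. They report only what shows in the picture. A call takes as long as a camera call. They do not tell look-alikes from the thing itself.
- manip.outline_of(picture, label): "mask" (384x512 bool, what is visible of it) and "extent" ([left, top, right, bottom] in pixels, round what is visible of it).
- manip.pinpoint(picture, label): "at" ([column, row] in pixels: a listed point, or the origin of a listed thing).
The state is a dict: "clock": time; "joint_pos": joint angles; "joint_velocities": joint speeds; "tau": joint torques, N m; "position": TCP position; "ee_rot": TCP orientation; "ft_force": force on the tool from outside, world axes, zero at the start; "torque": the same for the moment, N m; "grip_width": opening from 0.0 (shut) to 1.0 (fully open).
Only numpy, scipy, OpenCV 4.12 (cv2) and the standard library are available. Lean on these libraries where they do the work, as an engineer would, in place of code of your own. Each camera call takes 0.05 s, during which the arm holds its last target. There are 200 camera calls.

## Task

Lay the metal specimen block into the open end of the fixture's channel, slide it along until it bears against the end stop and hold it pressed home there for a moment, gently but firmly. Then tip the spring flap over past its snap point and let its own spring carry it down on to the block, without pressing it down yourself; treat block and flap gently and leave the other things on the bench alone.

Things in the scene. Friction and masses are not known exactly. Their poses are not given: they have to be found in the camera images.
- block_center (a point): Centre (half-way up) of the loose specimen block: plain aluminium, 50 mm long (its x) by 30 mm wide (its y) by 40 mm high, about 0.16 kg, with a round dark specimen 22 mm across in its top. It starts standing upright on the bench at any yaw; end for end it is the same.
- fixture: Fixed grey-painted steel plate, 220 mm (x) by 96 mm (y) by 20 mm high; origin under its centre on the bench. x runs along its channel from the open, flared mouth (x = -110 mm) to the end stop; y points to the side with the flap's hinge; z up. Two hinge posts, 14 mm (x) by 18 mm, stand at x = 8 and 62 mm, y = 50 mm, up to 67.5 mm above the bench.
- channel (a point): Point on the channel floor, on its centre line, 20 mm above the fixture's origin, same axes. The channel is 33 mm wide between two aluminium walls 12 mm thick and 8 mm high above its floor; the 30 mm wide block lies lengthwise in it with 1.5 mm to spare each side.
- stop: Fixed steel end stop in the channel, 16 mm (x) by 30 mm by 16 mm high; origin under its centre on the channel floor, axes as the channel's. The block bears on its face 8 mm from the origin towards the mouth. Set at x = 60 to 76 mm along the channel. It is hard: feel for contact, slowly; 4 to 10 N held for half a second is a proper push home, over 22 N too much.
- flap_hinge (a point): Centre of the flap's hinge axis, 42.5 mm above the channel floor at x = 35 mm, y = 50 mm of the channel; axes as the channel's. The axis runs along x.
- flap_tip (a point): Middle of the free edge of the aluminium flap, a plate 34 mm wide (along the hinge), 5 mm thick and 72 mm long from the hinge axis. Open it leans up and outwards, away from the channel; shut it lies flat across the channel on top of the block.
- flap (a joint): Flap angle, rad: 0 open, leaning outwards 0.68 past upright on its outer stop (start); 0.68 upright; 2.25 flat on the block. An over-centre spring drives it away from its snap point at about 0.95 to 1.05. Tipping it takes about 4 N at its free edge, less nearer the snap point; move round with its arc, as rubbing across its edge jams it. Then it flies down by itself. Over 15 N harms it.
- reagent: Bystander: capped glass bottle, 64 mm across, 130 mm high; origin under its centre.
- tin: Bystander: low metal tin, 60 mm across, 50 mm high; origin under its centre.
- beaker: Bystander: small glass beaker, 60 mm across, 75 mm high; origin under its centre.
Not all that is in view belongs to the job. Several things look just like the part that bears block_center: the one meant starts farthest from the robot's base.

How it is judged:
By the outcome, as a careful person would: the job done as asked, in the order asked, and still so for the second after the job is handed in, with the robot touching nothing.
It also fails if it takes over 72 s, if anything falls off the work surface, if the arm or the gripper's body presses on something with over 40 N, if the wrist force passes 120 N, or if a joint passes its speed limit or range.

## Working session

There is one attempt and no reset: what is moved stays moved. The work goes in short steps, Python scripts to look and compute and a tool call to move; the robot and the scene stay as the last step left them, time stands still between calls to the robot, and variables do not carry over. Pictures are saved under pics/ and viewed, about 8 in all and at most 12, crops included, and the job is handed in when it is done.

Besides the shell and the picture viewer there is one more tool, called after "Request:" as name([rows], argument=value, ...), one row to a line, values as JSON. jog_arm: Moves the arm, as the interface text tells. Its arguments: {"type":"object","properties":{"translation":{"type":"array"},"turn":{"type":"array"},"grip":{"type":"number"},"grip_force":{"type":"number"}},"required":["translation","turn"]}

```bash
mkdir -p pics; cat > h.py <<'E'
import numpy as np, cv2
from workcell import manip
def ray(c,px):
    K=c["mtx"];d=(np.array(px,float)-[K[0,2],K[1,2]])/[K[0,0],K[1,1]]
    u=d.copy()
    for _ in range(20): u=d/(1+c["k1"]*(u@u))
    P=np.array(c["pose"]);return P[:3,3],P[:3,:3]@np.array([u[0],u[1],1])
def atz(c,px,z):
    o,d=ray(c,px);return o+d*(z-o[2])/d[2]
def proj(c,p):
    P=np.array(c["pose"]);q=P[:3,:3].T@(np.array(p)-P[:3,3]);u=q[:2]/q[2];u=u*(1+c["k1"]*(u@u));K=c["mtx"]
    return np.array([K[0,0]*u[0]+K[0,2],K[1,1]*u[1]+K[1,2]])
def tri(cs,pxs):
    A=np.zeros((3,3));b=np.zeros(3)
    for c,p in zip(cs,pxs):
        o,d=ray(c,p);d=d/np.linalg.norm(d);M=np.eye(3)-np.outer(d,d);A+=M;b+=M@o
    return np.linalg.solve(A,b)
def save(n,img): cv2.imwrite("pics/"+n+".png",img[...,::-1])
E
python3 - <<'E'
from h import *
np.set_printoptions(precision=4,suppress=True)
cs={n:manip.camera(n) for n in("top","side")}
save("a",np.vstack([cs["top"]["frame"],cs["side"]["frame"]])[:, :][::1,::1] if 0 else cv2.resize(np.hstack([cs["top"]["frame"],cs["side"]["frame"]]),(800,300),interpolation=cv2.INTER_AREA))
save("top",cs["top"]["frame"]);save("side",cs["side"]["frame"])
z=dict(block_center=.02,fixture=0,channel=.02,stop=.02,flap_hinge=.0625,flap_tip=.118,reagent=0,tin=0,beaker=0)
for n in cs:
  print(n,np.array(cs[n]["pose"])[:3,3])
  for l in z:
    for r in manip.pinpoint(cs[n],l):
      print(l,round(r["confidence"],2),np.round(r["at"],1),atz(cs[n],r["at"],z[l])[:2])
print(manip.hold_point_z,manip.get_obs())
E
```

```text
top [ 0.4972 -0.032   1.2511]
block_center 0.78 [287.5 218.7] [ 0.4983 -0.153 ]
block_center 0.7 [332.2 193.2] [ 0.5754 -0.2852]
block_center 0.46 [317.8 228.1] [ 0.4718 -0.243 ]
fixture 0.65 [220.5 200.1] [0.5509 0.0456]
channel 0.97 [219.3 204.1] [0.5382 0.0477]
stop 0.41 [211.  179.7] [0.6096 0.0734]
flap_hinge 0.71 [199.9 192.3] [0.5695 0.1006]
flap_tip 0.68 [180.8 198.8] [0.5477 0.1459]
reagent 0.86 [299.3 133.3] [ 0.7567 -0.1884]
tin 0.71 [121.7 152. ] [0.6924 0.3491]
tin 0.63 [211.  179.4] [0.6124 0.0752]
beaker 0.61 [379.3 250.6] [ 0.4049 -0.4362]
side [ 0.3321 -0.9659  0.721 ]
block_center 0.8 [285.6 281.4] [ 0.5681 -0.2832]
block_center 0.75 [241.  250.7] [ 0.4972 -0.1569]
block_center 0.62 [241.2 280.7] [ 0.4748 -0.2551]
block_center 0.58 [236.8 178.2] [0.561  0.1728]
fixture 0.6 [243.6 205.4] [0.5535 0.0549]
fixture 0.29 [347.  241.9] [ 0.7654 -0.1723]
channel 0.86 [238.6 200.8] [0.5391 0.0524]
channel 0.2 [284.9 281.3] [ 0.5667 -0.2825]
stop 0.47 [262.9 192.6] [0.6155 0.0741]
flap_hinge 0.65 [237.2 180.5] [0.5455 0.0912]
flap_tip 0.58 [231.7 151. ] [0.5482 0.1655]
reagent 0.68 [344.6 237.2] [ 0.7674 -0.1535]
tin 0.68 [262.9 152.3] [0.6911 0.3475]
beaker 0.63 [225.6 357.3] [ 0.405 -0.423]
0.0187 {'clock': 1.0, 'joint_pos': array([-1.2916,  0.3322, -0.0647,  1.4601,  0.0216,  1.3499, -0.0885]), 'joint_velocities': array([ 0.0002,  0.001 ,  0.0001, -0.0023, -0.0006,  0.0012, -0.0005]), 'tau': array([ -0.0003, -62.5235,   0.0487, -39.1817,   0.0164,   0.0019,
         0.    ]), 'position': array([0.1858, 0.5968, 0.2313]), 'ee_rot': array([0.1503, 0.9886, 0.    , 0.    ]), 'ft_force': array([-0.7104,  0.5877, -0.1919]), 'torque': array([-0.0334, -0.0283, -0.035 ]), 'grip_width': 1.0033903634843386}
```

View pics/top.png

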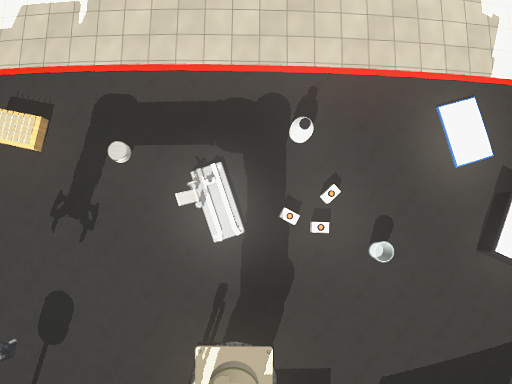

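View pics/side.png

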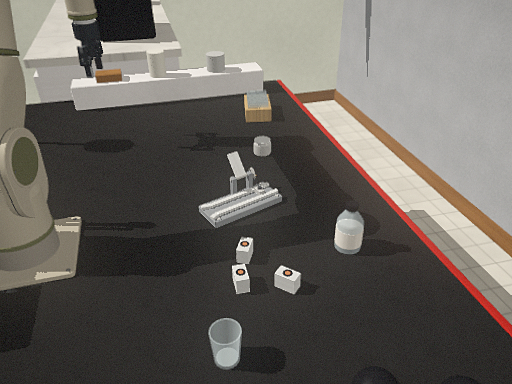

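Three look-alikes in top view: A (289,216), r≈0.52 m; B (331,193), r≈0.64 m; C (320,227), r≈0.53 m. B is farthest from the base, so it is the one meant. I start moving over the fixture and will check B with an enlarged crop.

Request:
jog_arm([
  [15,-25,8],
  [35,-58,16],
  [57,-92,25],
  [79,-126,34],
  [101,-160,43],
  [123,-194,52],
  [145,-228,61],
  [167,-262,70],
  [189,-296,79],
  [211,-330,88],
  [233,-364,97],
  [250,-390,105],
], turn=[0,0,0,0,0,0,0,0,0,0,0,0])

```text
clock: 2.0
position: [0.4372, 0.2034, 0.3374]
ee_rot: [0.152, 0.988, 0.0, 0.001]
ft_force: [0.2, 0.2, -0.1]
grip_width: 0.998
```

```bash
python3 - <<'E'
from h import *
np.set_printoptions(precision=4,suppress=True)
t=manip.camera("top");w=manip.camera("wrist")
print(manip.get_obs()["position"],np.array(w["pose"]))
crop=cv2.resize(t["frame"][165:250,260:360],None,fx=5,fy=5,interpolation=cv2.INTER_CUBIC)[:384]
save("b",cv2.resize(np.hstack([w["frame"],cv2.resize(crop,(288,216))]) if 0 else np.hstack([w["frame"],np.pad(crop[:384,:],((0,384-crop[:384].shape[0]),(0,0),(0,0)))[:, :288] if 0 else cv2.resize(crop,(288,384))]),(800,384)))
for l,z in dict(channel=.02,stop=.02,flap_hinge=.0625,flap_tip=.118).items():
    for r in manip.pinpoint(w,l): print(l,round(r["confidence"],2),np.round(r["at"],1),atz(w,r["at"],z)[:2])
E
```

```text
[0.439  0.2016 0.3381] [[ 0.3065  0.9177  0.2526  0.3763]
 [ 0.9519 -0.2963 -0.0785  0.2183]
 [ 0.0028  0.2645 -0.9644  0.4812]
 [ 0.      0.      0.      1.    ]]
channel 0.74 [228.6 255.2] [0.5839 0.1073]
channel 0.7 [187.5 241. ] [0.5414 0.0543]
stop 0.75 [217.9 271.6] [0.606  0.0814]
flap_hinge 0.59 [231.7 255.4] [0.5665 0.1217]
flap_tip 0.84 [248.9 255.4] [0.5478 0.1548]
```

View pics/b.png

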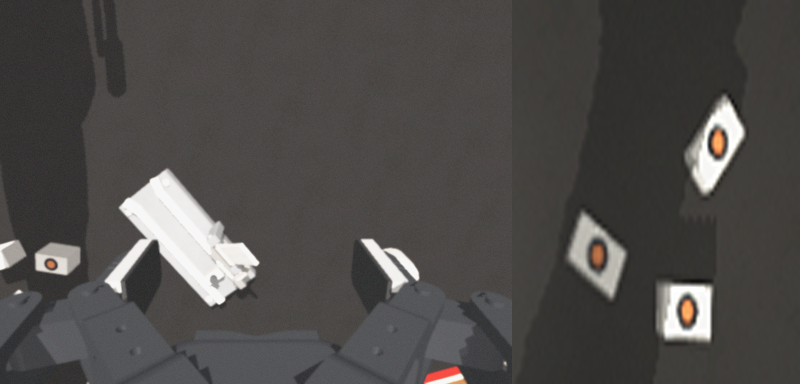

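The wrist view shows the fixture (column 120–255, row 170–305). The crop on the right shows B at top right, a white block with the round specimen, farthest out. Going there.

Request:
jog_arm([
  [6,-25,-4],
  [16,-62,-10],
  [26,-100,-17],
  [37,-140,-25],
  [48,-180,-32],
  [59,-220,-40],
  [70,-260,-47],
  [80,-300,-54],
  [91,-340,-61],
  [102,-380,-68],
  [112,-418,-75],
  [120,-445,-80],
], turn=[-2,-4,-7,-10,-13,-15,-17,-20,-22,-24,-26,-28])

```text
clock: 3.3
position: [0.555, -0.2396, 0.2549]
ee_rot: [0.385, 0.923, -0.0, -0.001]
ft_force: [0.5, 0.3, 0.3]
grip_width: 1.0
```

```bash
python3 - <<'E'
from h import *
np.set_printoptions(precision=4,suppress=True)
w=manip.camera("wrist");o=manip.get_obs();print(o["position"],o["ee_rot"],o["joint_pos"])
save("c",w["frame"])
for r in manip.pinpoint(w,"block_center"): print(round(r["confidence"],2),np.round(r["at"],1),atz(w,r["at"],.02)[:2])
for r in manip.outline_of(w,"block_center"):
    m=r["mask"].astype(np.uint8);print(r["confidence"],r["extent"])
    c=max(cv2.findContours(m,0,2)[0],key=cv2.contourArea)[:,0]
    if len(c)<20: continue
    for z in (0.04,0.0):
        q=np.array([atz(w,p,z)[:2] for p in c],np.float32)*1000
        print(z,cv2.minAreaRect(q))
E
```

```text
[ 0.5543 -0.2441  0.2535] [ 0.3883  0.9215 -0.002  -0.001 ] [-0.2557  0.3339  0.7586  1.5152 -0.2273  1.3862  1.2905]
0.93 [244.  191.5] [ 0.5693 -0.2761]
0.59 [204.2 120.5] [ 0.4777 -0.2476]
0.97 [178.5, 95.6, 227.8, 145.0]
0.04 ((476.1075744628906, -245.72755432128906), (52.56947708129883, 30.976490020751953), 88.28748321533203)
0.0 ((472.54302978515625, -251.63034057617188), (58.452491760253906, 34.44306182861328), 88.28749084472656)
0.77 [256.3, 54.4, 303.7, 98.5]
0.04 ((506.1172180175781, -156.88653564453125), (50.49717712402344, 30.315176010131836), 62.635955810546875)
0.0 ((505.9110107421875, -152.84716796875), (56.1483268737793, 33.707664489746094), 62.63620376586914)
0.74 [228.1, 170.0, 263.0, 221.2]
```

View pics/c.png

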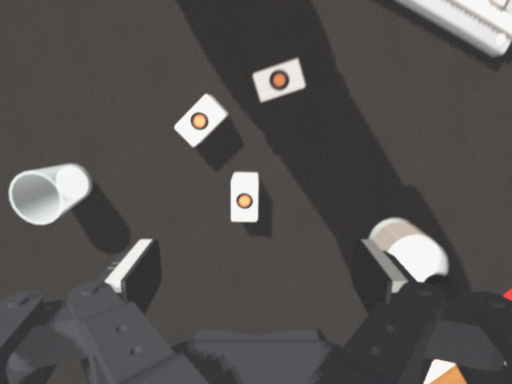

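B at (245,197), specimen at (244,201); its long axis is nearly vertical in the picture, so the jaws are already close to aligned.

```bash
python3 - <<'E'
from h import *
np.set_printoptions(precision=4,suppress=True)
w=manip.camera("wrist");o=manip.get_obs();q=o["ee_rot"];print(o["position"],"jawyaw",np.degrees(2*np.arctan2(q[1],q[0]))-90)
f=w["frame"].astype(int)
g=w["frame"][165:230,222:270]
hsv=cv2.cvtColor(g,cv2.COLOR_RGB2HSV)
ys,xs=np.nonzero((hsv[...,1]>110)&(hsv[...,2]>150));sp=(xs.mean()+222,ys.mean()+165);print("spec",sp,atz(w,sp,.04))
m=np.zeros((384,512),np.uint8);m[165:230,222:270]=(cv2.cvtColor(g,cv2.COLOR_RGB2GRAY)>110)
c=max(cv2.findContours(m,0,cv2.CHAIN_APPROX_NONE)[0],key=cv2.contourArea)[:,0]
P=np.array([atz(w,p,.04)[:2] for p in c],np.float32)*1000
print(cv2.minAreaRect(P))
# left/right side edges: fit rows 185-215
for s in (0,1):
    e=[]
    for r in range(186,217):
        x=np.nonzero(m[r])[0]; e.append(atz(w,(x[0]-.5 if s==0 else x[-1]+.5,r),.04)[:2])
    vx,vy,x0,y0=cv2.fitLine(np.array(e,np.float32),2,0,.01,.01).ravel();print(np.degrees(np.arctan2(vy,vx)),x0,y0)
E
```

```text
[ 0.555  -0.2368  0.255 ] jawyaw 44.81172980664704
spec (np.float64(245.03658536585365), np.float64(200.7317073170732)) [ 0.5737 -0.2779  0.04  ]
((570.6066284179688, -274.61187744140625), (32.638858795166016, 59.570011138916016), 43.45640182495117)
-46.569077 0.56195885 -0.29005134
-47.571808 0.5856374 -0.26665193
```

Request:
jog_arm([
  [7,-15,0],
  [19,-38,-10],
  [19,-41,-35],
  [19,-41,-65],
  [19,-41,-95],
  [19,-41,-125],
  [19,-41,-150],
  [19,-41,-165],
  [19,-41,-175],
  [19,-41,-175],
  [19,-41,-175],
  [19,-41,-175],
], turn=[-1,-2,-2,-2,-2,-2,-2,-2,-2,-2,-2,-2], grip=65)

```text
clock: 4.5
position: [0.575, -0.2775, 0.0816]
ee_rot: [0.4, 0.917, 0.0, -0.0]
ft_force: [0.0, 0.2, 0.6]
grip_width: 0.761
```

```bash
python3 - <<'E'
from h import *
w=manip.camera("wrist");print(manip.get_obs()["position"])
p=manip.get_obs()["position"]
g=w["frame"]
for r in manip.pinpoint(w,"block_center")[:2]: print(r["confidence"],r["at"],atz(w,r["at"],.02))
hsv=cv2.cvtColor(g,cv2.COLOR_RGB2HSV)
m=(hsv[...,1]>110)&(hsv[...,2]>150);m=m.astype(np.uint8)
n,l,s,c=cv2.connectedComponentsWithStats(m)
for i in range(1,n):
    if s[i,4]>40: print(s[i],c[i],atz(w,c[i],.04))
save("d",g)
E
```

```text
[ 0.57488938 -0.27772656  0.08160804]
0.86 [170.7, 66.2] [ 0.47651131 -0.24767266  0.02      ]
0.56 [252.2, 206.1] [ 0.57203231 -0.27911746  0.02      ]
[147  48  24  25 468] [158.88461538  60.01495726] [ 0.47493353 -0.2477553   0.04      ]
[244 207  22  21 346] [254.61849711 216.79190751] [ 0.5735296  -0.27825917  0.04      ]
```

View pics/d.png

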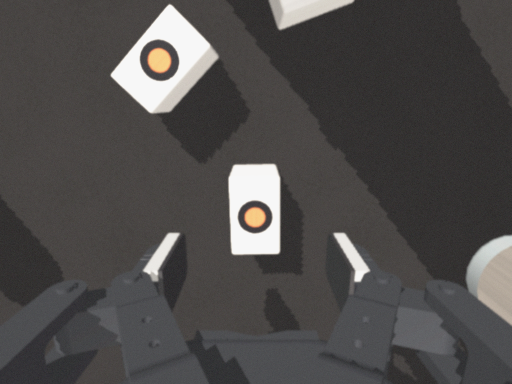

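Block is centred between the fingers (254,217) and its edges are parallel to the pads. Descend and grip.

Request:
jog_arm([
  [-1,0,-15],
  [-1,-1,-35],
  [-1,-1,-52],
  [-1,-1,-62],
  [-1,-1,-66],
  [-1,-1,-66],
  [-1,-1,-66],
], turn=[0,0,0,0,0,0,0])

```text
clock: 5.18
position: [0.5743, -0.2792, 0.0164]
ee_rot: [0.4, 0.916, -0.0, 0.0]
ft_force: [0.3, 0.2, -0.3]
grip_width: 0.756
```

Request:
jog_arm([
  [0,0,0],
  [0,0,0],
  [0,0,0],
  [0,0,0],
  [0,0,0],
  [0,0,0],
  [0,0,0],
  [0,0,0],
], turn=[0,0,0,0,0,0,0,0], grip=20, grip_force=35)

```text
clock: 5.85
position: [0.5749, -0.2795, 0.0174]
ee_rot: [0.4, 0.916, 0.0, 0.001]
ft_force: [-0.3, 1.0, 6.0]
grip_width: 0.344
```

Request:
jog_arm([
  [0,0,10],
  [0,0,35],
  [0,0,70],
  [-5,10,105],
  [-20,35,130],
  [-35,65,150],
  [-52,98,165],
  [-69,131,178],
  [-86,164,183],
  [-103,197,183],
  [-120,230,183],
  [-135,260,183],
], turn=[0,0,0,4,10,16,22,28,34,40,46,52])

```text
clock: 6.85
position: [0.4385, -0.0181, 0.2011]
ee_rot: [-0.045, 0.999, 0.001, 0.002]
ft_force: [0.1, 0.3, -1.7]
grip_width: 0.343
```

Request:
jog_arm([
  [-5,10,0],
  [-12,22,0],
  [-14,28,0],
  [-14,28,0],
  [-14,28,0],
  [-14,28,0],
], turn=[5,10,15,15,15,15])

```text
clock: 7.35
position: [0.4246, 0.0092, 0.2013]
ee_rot: [-0.173, 0.985, 0.001, 0.002]
ft_force: [0.4, -1.1, -2.4]
grip_width: 0.346
```

```bash
cat >> h.py <<'E'
def yaw(o):
    q=o["ee_rot"];return (np.degrees(2*np.arctan2(q[1],q[0]))-90)
E
python3 - <<'E'
from h import *
np.set_printoptions(precision=4,suppress=True)
w=manip.camera("wrist");o=manip.get_obs();print(o["position"],yaw(o),o["joint_pos"],o["grip_width"],o["ft_force"])
for l,z in dict(fixture=0,channel=.02,stop=.02,flap_hinge=.0625,flap_tip=.118,block_center=.2).items():
    for r in manip.pinpoint(w,l): print(l,round(r["confidence"],2),np.round(r["at"],1),atz(w,r["at"],z)[:2])
save("e",w["frame"])
E
```

```text
[0.4246 0.0091 0.2012] 109.92057578509693 [-0.6148 -0.1344  0.4558  2.0185  0.0603  1.2416  1.7366] 0.3459300133420653 [-0.0724 -1.1558 -1.2853]
block_center 0.76 [ 83.6 186.6] [ 0.4236 -0.0767]
block_center 0.59 [254.2 246.4] [0.425  0.0084]
```

View pics/e.png

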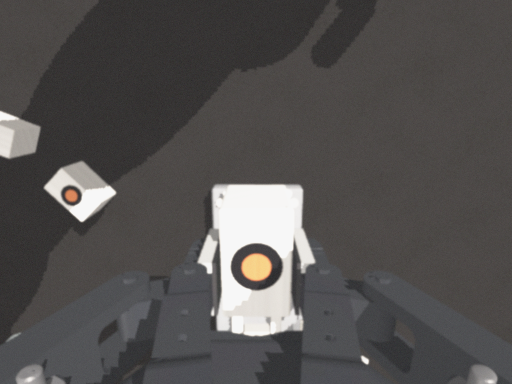

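The view shows the mouth end of the plate beneath the held block (columns 213–302, row 185). The rest of the fixture is hidden by the gripper, so I move forward along the channel to see the channel itself.

Request:
jog_arm([
  [10,4,10],
  [35,13,25],
  [65,24,40],
  [95,35,50],
  [115,42,55],
  [122,45,55],
  [122,45,55],
  [122,45,55],
  [122,45,55],
], turn=[0,0,0,0,0,0,0,0,0])

```text
clock: 8.45
position: [0.5456, 0.0539, 0.2556]
ee_rot: [-0.174, 0.985, 0.001, 0.001]
ft_force: [-0.7, -0.3, -1.7]
grip_width: 0.341
```

```bash
python3 - <<'E'
from h import *
np.set_printoptions(precision=4,suppress=True)
w=manip.camera("wrist");o=manip.get_obs();print(o["position"],yaw(o),w["mtx"][0,0],w["k1"])
for l,z in dict(fixture=0,channel=.02,stop=.02,flap_hinge=.0625,flap_tip=.118).items():
    for r in manip.pinpoint(w,l): print(l,round(r["confidence"],2),np.round(r["at"],1),atz(w,r["at"],z)[:2])
# rectify to the plane z=.028 in fixture-ish axes, 0.25 mm/px not needed: 0.4mm/px
a=np.radians(19.9);e=np.array([np.cos(a),np.sin(a)]);n=np.array([-e[1],e[0]]);c0=np.array([.539,.050])
X,Y=np.meshgrid(np.arange(-130,30,.3),np.arange(60,-60,-.3))
mp=np.array([[proj(w,[*(c0+e*x/1000+n*y/1000),.028]) for x,y in zip(rx,ry)] for rx,ry in zip(X,Y)],np.float32)
R=cv2.remap(w["frame"],mp,None,cv2.INTER_LINEAR)
np.save("rect.npy",R);save("f",np.vstack([R,np.zeros((10,R.shape[1],3),np.uint8)]));save("f_w",w["frame"]);print(R.shape)
E
```

```text
[0.5456 0.054  0.2558] 110.02965147187882 321.3576190321882 -0.03917021118704567
fixture 0.68 [253.7 159.1] [0.5466 0.0521]
channel 0.96 [256.3 159.2] [0.5424 0.0539]
flap_hinge 0.67 [306.5 200.3] [0.5595 0.1184]
flap_tip 0.91 [358.7 218.6] [0.5467 0.1564]
(400, 534, 3)
```

View pics/f.png

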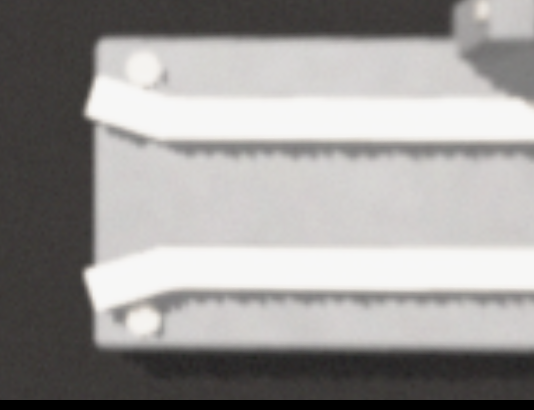

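The rectified view is clear. The wall bands are at rows 97–141 and 247–291, the plate's mouth edge at column 95, and the flare ends near column 165. Now the sub-pixel fit.

```bash
python3 - <<'E'
from h import *
np.set_printoptions(precision=4,suppress=True)
R=np.load("rect.npy");G=cv2.GaussianBlur(cv2.cvtColor(R,cv2.COLOR_RGB2GRAY),(5,5),0).astype(float)
D=np.diff(G,axis=0)
def edge(lo,hi,sgn,cols=range(190,430,3)):
    rs=[]
    for c in cols:
        d=np.clip(sgn*D[lo:hi,c],0,None)**2; rs.append((d*(np.arange(lo,hi)+.5)).sum()/d.sum())
    x=-130+.3*np.array(list(cols));y=60-.3*np.array(rs);k,b=np.polyfit(x,y,1)
    print(np.degrees(np.arctan(k)),b,"y at -50:",b-50*k,np.std(y-k*x-b));return k,b
E=[edge(90,104,1),edge(134,148,-1),edge(240,254,1),edge(284,298,-1)]
k,b=np.mean(E,0)
a=np.radians(19.9);e=np.array([np.cos(a),np.sin(a)]);n=np.array([-e[1],e[0]]);c0=np.array([.539,.050])
th=a+np.arctan(k);print("fixture yaw",np.degrees(th),"k,b",k,b)
d=np.diff(G[165:230].mean(0));c=80+np.argmax(d[80:110]);x=-130+.3*(c+.5)
w=manip.camera("wrist")
P=np.array([*(c0+e*x/1000+n*(b+k*x)/1000),.028]);px=proj(w,P);q=atz(w,px,.02)[:2]
e2=np.array([np.cos(th),np.sin(th)]);o=q+.11*e2
# snap onto the centre line
p0=c0+n*b/1000;n2=np.array([-e2[1],e2[0]]);o=o-n2*((o-p0)@n2)
print("mouth edge",q,"channel origin",o,"ex",e2,"ey",n2)
s=manip.get_obs();print(s["position"],yaw(s))
f=w["frame"];hsv=cv2.cvtColor(f,cv2.COLOR_RGB2HSV);m=((hsv[...,1]>110)&(hsv[...,2]>150)).astype(np.uint8)
N,l,st,ce=cv2.connectedComponentsWithStats(m)
for i in range(1,N):
    if st[i,4]>100: print(st[i],ce[i],[atz(w,ce[i],s["position"][2]+z) for z in (.02,.024,.028)])
E
```

```text
-0.17926801613664453 30.766067468336423 y at -50: 30.92250883508597 0.1309145374697869
-0.2929131105593375 17.655672156093164 y at -50: 17.911289293074784 0.05490422287706803
-0.28889737580830804 -14.278188826810187 y at -50: -14.026076169834113 0.06915910409467821
-0.5069916781583433 -27.292107262609377 y at -50: -26.849662011666982 0.04380624619088627
fixture yaw 19.58298098551514 k,b -0.0055330820582481805 1.7128608837525068
mouth edge [0.4418 0.0173] channel origin [0.5454 0.0541] ex [0.9422 0.3352] ey [-0.3352  0.9422]
[0.5463 0.0546 0.2562] 110.07165190097501
[242 254  29  27 637] [255.9168 266.7441] [array([0.5457, 0.0542, 0.2762]), array([0.5437, 0.0535, 0.2802]), array([0.5416, 0.0527, 0.2842])]
```

Request:
jog_arm([
  [-15,-5,0],
  [-45,-16,-10],
  [-75,-27,-30],
  [-90,-32,-60],
  [-93,-33,-95],
  [-93,-33,-130],
  [-93,-33,-160],
  [-93,-33,-180],
  [-93,-33,-191],
  [-93,-33,-194],
  [-93,-33,-194],
  [-93,-33,-194],
], turn=[-0.5,-0.5,-0.5,-0.5,-0.5,-0.5,-0.5,-0.5,-0.5,-0.5,-0.5,-0.5])

```text
clock: 9.8
position: [0.4538, 0.0216, 0.063]
ee_rot: [-0.17, 0.985, 0.001, 0.002]
ft_force: [1.5, -0.4, -2.1]
grip_width: 0.343
```

```bash
cat >> h.py <<'E'
O=np.array([.5454,.0541]);EX=np.array([.9422,.3352]);EY=np.array([-.3352,.9422])
def fx(p): d=np.array(p[:2])-O;return np.array([d@EX,d@EY])*1000
def ff(f): return np.array([f[:2]@EX,f[:2]@EY,f[2]])
E
python3 - <<'E'
from h import *
np.set_printoptions(precision=3,suppress=True)
w=manip.camera("wrist");o=manip.get_obs();print(o["position"],fx(o["position"]),yaw(o),ff(o["ft_force"]),o["grip_width"])
save("g",cv2.resize(w["frame"][90:384,100:412],None,fx=1.9,fy=1.9,interpolation=cv2.INTER_CUBIC))
# where planned centre line / walls project
for x in(-105,-90):
  for y in (-28.5,-16.5,16.5,28.5):
    print(x,y,proj(w,[*(O+EX*x/1e3+EY*y/1e3),.028]))
E
```

```text
[0.454 0.022 0.063] [-96.899   0.085] 109.56845723716106 [ 0.324  0.01  -2.123] 0.3444307078684805
-105 -28.5 [206.636 208.942]
-105 -16.5 [227.267 208.918]
-105 16.5 [284.047 208.823]
-105 28.5 [304.65  208.777]
-90 -28.5 [207.713 232.896]
-90 -16.5 [227.902 232.882]
-90 16.5 [283.464 232.777]
-90 28.5 [303.627 232.715]
```

View pics/g.png

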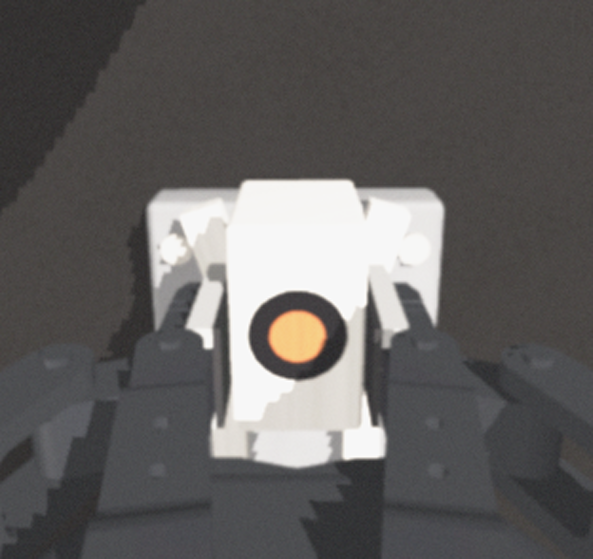

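The block is centred on the plate (plate edges at 148 and 442 in the crop, block 240–355), perhaps 0.6 mm to +y. Lowering onto the floor.

Request:
jog_arm([
  [0,-0.5,-6],
  [0,-0.5,-14],
  [0,-0.5,-20],
  [0,-0.5,-22],
  [0,-0.5,-23],
  [0,-0.5,-23],
], turn=[0,0,0,0,0,0])

```text
clock: 10.35
position: [0.4538, 0.0211, 0.0399]
ee_rot: [-0.17, 0.985, 0.001, 0.002]
ft_force: [0.2, -0.1, -1.8]
grip_width: 0.344
```

Request:
jog_arm([
  [0,0,-0.7],
  [0,0,-1.4],
  [0,0,-2],
  [0,0,-2],
], turn=[0,0,0,0])

```text
clock: 10.68
position: [0.4538, 0.0211, 0.0379]
ee_rot: [-0.17, 0.985, 0.001, 0.002]
ft_force: [0.3, -0.7, -2.4]
grip_width: 0.347
```

Request:
jog_arm([
  [0,0,-0.5],
  [0,0,-1],
  [0,0,-1],
  [0,0,-1],
], turn=[0,0,0,0])

```text
clock: 11.02
position: [0.454, 0.0212, 0.0373]
ee_rot: [-0.17, 0.985, 0.001, 0.002]
ft_force: [-2.1, -0.1, 4.8]
grip_width: 0.344
```

Request:
jog_arm([
  [0,0,0.5],
  [1.9,0.7,0.5],
  [5.7,2,0.5],
  [10.4,3.7,0.5],
  [15,5.3,0.5],
  [19.8,7,0.5],
  [24.5,8.7,0.5],
  [28.3,10.1,0.5],
  [30.1,10.7,0.5],
  [30.1,10.7,0.5],
], turn=[0,0,0,0,0,0,0,0,0,0])

```text
clock: 11.85
position: [0.4845, 0.032, 0.0377]
ee_rot: [-0.17, 0.985, 0.001, 0.002]
ft_force: [-0.2, -0.6, -1.5]
grip_width: 0.344
```

```bash
python3 - <<'E'
from h import *
np.set_printoptions(precision=3,suppress=True)
o=manip.get_obs();print(o["position"],fx(o["position"]),yaw(o),ff(o["ft_force"]),o["torque"])
E
```

```text
[0.485 0.032 0.038] [-64.769  -0.382] 109.58075393771557 [-0.408 -0.516 -1.547] [-0.021 -0.008 -0.057]
```

Request:
jog_arm([
  [3,1.1,-0.2],
  [9,3.2,-0.2],
  [17,6,-0.2],
  [25,8.9,-0.2],
  [33,11.7,-0.2],
  [41,14.6,-0.2],
  [49,17.4,-0.2],
  [57,20.3,-0.2],
  [65,23.1,-0.2],
  [72,25.6,-0.2],
  [77,27.4,-0.2],
  [79.1,28.1,-0.2],
], turn=[0,0,0,0,0,0,0,0,0,0,0,0])

```text
clock: 12.85
position: [0.5644, 0.0604, 0.0375]
ee_rot: [-0.17, 0.985, 0.001, 0.002]
ft_force: [0.4, -0.7, -2.0]
grip_width: 0.345
```

```bash
python3 - <<'E'
from h import *
np.set_printoptions(precision=3,suppress=True)
o=manip.get_obs();print(o["position"],fx(o["position"]),yaw(o),ff(o["ft_force"]),o["torque"])
E
```

```text
[0.564 0.06  0.037] [20.05 -0.4 ] 109.59381582899903 [ 0.102 -0.789 -1.997] [-0.013  0.012  0.009]
```

Request:
jog_arm([
  [1,0.4,-0.3],
  [2.4,0.8,-0.4],
  [3.8,1.3,-0.4],
  [5.2,1.8,-0.4],
  [6.6,2.3,-0.4],
  [8,2.8,-0.4],
  [9.4,3.3,-0.4],
  [10.4,3.7,-0.4],
  [11,3.9,-0.4],
  [11,3.9,-0.4],
], turn=[0,0,0,0,0,0,0,0,0,0])

```text
clock: 13.68
position: [0.5754, 0.0641, 0.0374]
ee_rot: [-0.17, 0.985, 0.001, 0.002]
ft_force: [-2.7, -1.1, 5.1]
grip_width: 0.342
```

Request:
jog_arm([
  [0.3,0.1,0],
  [0.6,0.2,0],
  [0.9,0.3,0],
  [1.2,0.4,0],
  [1.2,0.4,0],
], turn=[0,0,0,0,0])

```text
clock: 14.1
position: [0.5759, 0.0643, 0.0374]
ee_rot: [-0.17, 0.985, 0.001, 0.001]
ft_force: [-6.0, -1.3, 6.7]
grip_width: 0.345
```

Request:
jog_arm([
  [0,0,0.4],
  [0,0,0.6],
  [0.3,0.1,0.6],
  [0.6,0.2,0.6],
  [0.9,0.3,0.6],
  [0.9,0.3,0.6],
], turn=[0,0,0,0,0,0])

```text
clock: 14.6
position: [0.576, 0.0643, 0.0376]
ee_rot: [-0.17, 0.985, 0.001, 0.0]
ft_force: [-5.0, -1.6, 0.9]
grip_width: 0.34
```

```bash
python3 - <<'E'
from h import *
np.set_printoptions(precision=3,suppress=True)
w=manip.camera("wrist");s=manip.camera("side");o=manip.get_obs();print(o["position"],fx(o["position"]),yaw(o),ff(o["ft_force"]),o["torque"])
save("i",cv2.resize(s["frame"][150:235,190:300],None,fx=6,fy=6,interpolation=cv2.INTER_CUBIC))
E
```

```text
[0.576 0.064 0.038] [32.231 -0.589] 109.56177065960742 [-5.898  0.318  0.525] [-0.317  1.201 -0.012]
```

View pics/i.png

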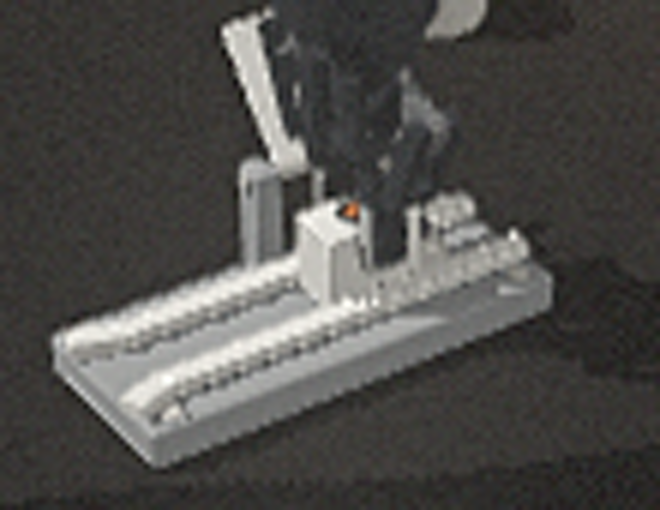

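Request:
jog_arm([
  [1.1,0.4,0],
  [1.1,0.4,0],
  [1.1,0.4,0],
  [1.1,0.4,0],
  [1.1,0.4,0],
  [1.1,0.4,0],
  [1.1,0.4,0],
  [1.1,0.4,0],
  [1.1,0.4,0],
  [1.1,0.4,0],
], turn=[0,0,0,0,0,0,0,0,0,0])

```text
clock: 15.53
position: [0.576, 0.0643, 0.0375]
ee_rot: [-0.17, 0.985, 0.001, -0.001]
ft_force: [-9.3, -1.9, 4.9]
grip_width: 0.346
```

```bash
python3 - <<'E'
from h import *
np.set_printoptions(precision=3,suppress=True)
o=manip.get_obs();print(o["position"],fx(o["position"]),yaw(o),ff(o["ft_force"]),o["torque"])
E
```

```text
[0.576 0.064 0.037] [32.242 -0.629] 109.53882503742417 [-9.353  1.346  4.896] [-0.389  1.708 -0.007]
```

Request:
jog_arm([
  [0.7,0.2,0.3],
  [0.7,0.2,0.3],
  [0.7,0.2,0.3],
  [0.7,0.2,0.3],
  [0.7,0.2,0.3],
  [0.7,0.2,0.3],
  [0.7,0.2,0.3],
  [0.7,0.2,0.3],
], turn=[0,0,0,0,0,0,0,0])

```text
clock: 16.2
position: [0.576, 0.0643, 0.0375]
ee_rot: [-0.17, 0.985, 0.001, -0.002]
ft_force: [-6.3, -1.0, 2.5]
grip_width: 0.344
```

```bash
python3 - <<'E'
from h import *
np.set_printoptions(precision=3,suppress=True)
o=manip.get_obs();print(o["position"],fx(o["position"]),yaw(o),ff(o["ft_force"]),o["torque"])
E
```

```text
[0.576 0.064 0.038] [32.244 -0.599] 109.5402822448932 [-6.234  1.132  2.48 ] [-0.416  1.255  0.008]
```

Request:
jog_arm([
  [0.3,0.1,0],
  [0.3,0.1,0],
  [0.3,0.1,0],
  [0.3,0.1,0],
  [0.3,0.1,0],
], turn=[0,0,0,0,0], grip=42)

```text
clock: 16.62
position: [0.5766, 0.0646, 0.0376]
ee_rot: [-0.17, 0.985, 0.001, -0.001]
ft_force: [0.3, 0.9, -0.3]
grip_width: 0.492
```

Request:
jog_arm([
  [0,0,5],
  [0,0,15],
  [0,0,30],
  [0,0,50],
  [0,0,75],
  [0,0,100],
  [0,0,130],
  [0,0,150],
  [0,0,150],
  [0,0,150],
], turn=[0,0,0,0,0,0,0,0,0,0])

```text
clock: 17.45
position: [0.5774, 0.0646, 0.1896]
ee_rot: [-0.17, 0.986, 0.002, 0.0]
ft_force: [-0.2, -0.3, 0.6]
grip_width: 0.49
```

```bash
python3 - <<'E'
from h import *
np.set_printoptions(precision=3,suppress=True)
w=manip.camera("wrist");t=manip.camera("top");s=manip.camera("side");o=manip.get_obs();print(o["position"],fx(o["position"]),yaw(o),ff(o["ft_force"]),o["torque"],o["grip_width"],o["joint_pos"])
g=w["frame"]
hsv=cv2.cvtColor(g,cv2.COLOR_RGB2HSV);m=((hsv[...,1]>110)&(hsv[...,2]>150)).astype(np.uint8)
n,l,st,c=cv2.connectedComponentsWithStats(m)
for i in range(1,n):
    if st[i,4]>60: print(st[i],c[i],fx(atz(w,c[i],.06)))
for l,z in dict(flap_tip=.118,flap_hinge=.0625,stop=.02).items():
  px=[]
  for cam in (w,t,s):
    r=manip.pinpoint(cam,l); px.append(r[0]["at"] if r else None); print(l,px[-1], r and round(r[0]["confidence"],2), r and fx(atz(cam,r[0]["at"],z)))
  k=[i for i in range(3) if px[i] is not None]
  if len(k)>1: p=tri([(w,t,s)[i] for i in k],[px[i] for i in k]);print("tri",fx(p),p[2])
save("j",np.hstack([g[:, 100:500],cv2.resize(s["frame"][130:230,190:290],(384,384),interpolation=cv2.INTER_CUBIC)]))
E
```

```text
[0.576 0.065 0.187] [32.336 -0.456] 109.5453381747854 [ 0.104 -0.166 -0.521] [ 0.001  0.054 -0.02 ] 0.4902753186561252 [-0.603  0.278  0.496  1.666 -0.141  1.237  1.836]
[ 30   8  13  15 151] [35.775 15.066] [-102.525 -172.623]
[249 172  15  15 179] [256.022 178.944] [29.913 -0.232]
flap_tip [390.8, 203.5] 0.58 [34.306 94.435]
flap_tip None [] []
flap_tip [232.0, 155.2] 0.63 [27.207 81.806]
tri [37.661 99.384] 0.10706016462883505
flap_hinge [316.6, 186.7] 0.68 [36.347 52.354]
flap_hinge None [] []
flap_hinge [236.1, 175.9] 0.95 [23.471 58.119]
tri [29.583 54.941] 0.06362388410654553
stop [260.1, 202.0] 0.7 [63.281  4.049]
stop [379.1, 249.0] 0.26 [-288.458 -410.204]
stop [261.0, 190.9] 0.6 [73.506  5.923]
tri [-126.707 -193.764] 0.3153480711219664
```

View pics/j.png

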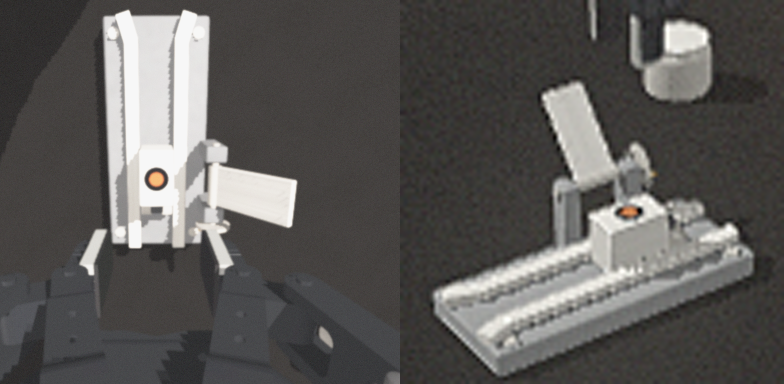

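Block is seated in the channel against the stop, specimen at (156,179). The flap is open, with its tip near (290,203) in the left picture. I close the fingers and go round behind the flap's outer face.

Request:
jog_arm([
  [-5,13,4],
  [-14,40,5],
  [-25,72,5],
  [-36,103,5],
  [-43,121,0],
  [-44,124,-20],
  [-44,124,-45],
  [-44,124,-65],
  [-44,124,-77],
  [-44,124,-81],
  [-44,124,-81],
  [-44,124,-81],
], turn=[0,0,0,0,0,0,0,0,0,0,0,0], grip=0)

```text
clock: 19.05
position: [0.5332, 0.1886, 0.1074]
ee_rot: [-0.17, 0.986, 0.001, -0.001]
ft_force: [0.4, 0.1, 0.3]
grip_width: -0.001
```

```bash
python3 - <<'E'
from h import *
np.set_printoptions(precision=3,suppress=True)
w=manip.camera("wrist");s=manip.camera("side");o=manip.get_obs();print(o["position"],fx(o["position"]),yaw(o),ff(o["ft_force"]),o["torque"],o["grip_width"],o["joint_pos"])
for r in manip.pinpoint(w,"flap_tip"): print(r["at"],r["confidence"],fx(atz(w,r["at"],.1185)))
save("k",np.hstack([w["frame"][:, 60:460],cv2.resize(s["frame"][110:210,190:290],(384,384),interpolation=cv2.INTER_CUBIC)]))
E
```

```text
[0.533 0.189 0.108] [ 33.796 130.88 ] 109.52850378899049 [-0.454 -0.754 -0.095] [-0.04   0.037  0.041] 0.0032227363814931703 [-0.763  0.317  0.407  1.786 -0.145  1.068  1.608]
[176.2, 259.0] 0.76 [34.007 94.726]
```

View pics/k.png

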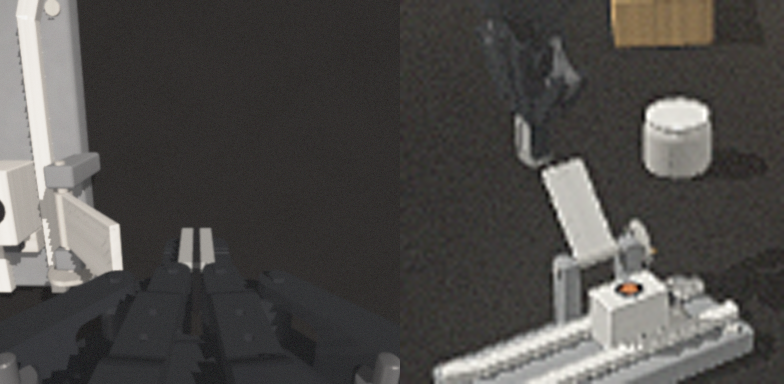

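Request:
jog_arm([
  [1.3,-3.8,0],
  [3.4,-9.4,0],
  [5.4,-15,0],
  [6.7,-18.8,0],
  [7,-19.8,0],
  [7,-19.8,0],
], turn=[0,0,0,0,0,0])

```text
clock: 19.7
position: [0.5405, 0.1688, 0.1078]
ee_rot: [-0.169, 0.986, 0.002, -0.001]
ft_force: [-0.4, 0.0, 0.5]
grip_width: 0.002
```

Request:
jog_arm([
  [0.3,-0.9,0],
  [0.7,-1.9,0],
  [1,-2.8,0],
  [1,-2.8,0],
], turn=[0,0,0,0])

```text
clock: 20.03
position: [0.5408, 0.168, 0.108]
ee_rot: [-0.17, 0.985, 0.003, -0.001]
ft_force: [-3.4, 5.9, 1.8]
grip_width: -0.001
```

```bash
python3 - <<'E'
from h import *
np.set_printoptions(precision=3,suppress=True)
w=manip.camera("wrist");o=manip.get_obs();print(o["position"],fx(o["position"]),ff(o["ft_force"]))
E
```

```text
[0.541 0.168 0.108] [ 33.82  108.838] [-2.351  7.854  2.495]
```

Request:
jog_arm([
  [0.4,-1.2,0.9],
  [0.9,-2.4,1.8],
  [1.4,-3.8,2.8],
  [1.8,-5.2,3.6],
  [2.4,-6.6,4.7],
  [2.9,-8,5.7],
  [3.4,-9.4,6.7],
  [3.9,-10.8,7.6],
], turn=[0,0,0,0,0,0,0,0])

```text
clock: 20.75
position: [0.5441, 0.1586, 0.1158]
ee_rot: [-0.171, 0.985, 0.004, -0.001]
ft_force: [-4.0, 6.0, 3.1]
grip_width: -0.001
```

```bash
python3 - <<'E'
from h import *
np.set_printoptions(precision=3,suppress=True)
o=manip.get_obs();print(o["position"],fx(o["position"]),ff(o["ft_force"]))
E
```

```text
[0.544 0.159 0.116] [33.795 98.889] [-1.725  7.002  3.127]
```

Request:
jog_arm([
  [0.2,-0.6,1.2],
  [0.8,-2.2,2.5],
  [1.4,-3.9,3.5],
  [2,-5.6,4.4],
  [2.6,-7.2,5.2],
  [3.1,-8.7,6],
  [3.6,-10.2,6.7],
  [4.1,-11.7,7.4],
  [4.7,-13.3,8],
], turn=[0,0,0,0,0,0,0,0,0])

```text
clock: 21.5
position: [0.5488, 0.1452, 0.1239]
ee_rot: [-0.171, 0.985, 0.004, -0.001]
ft_force: [-2.3, 3.1, 0.5]
grip_width: -0.001
```

```bash
python3 - <<'E'
from h import *
np.set_printoptions(precision=3,suppress=True)
o=manip.get_obs();print(o["position"],fx(o["position"]),ff(o["ft_force"]))
E
```

```text
[0.549 0.145 0.124] [33.708 84.696] [-1.105  3.641  0.546]
```

Request:
jog_arm([
  [0.6,-1.7,0.8],
  [1.2,-3.4,1.4],
  [1.8,-5.1,2],
  [2.4,-6.9,2.5],
  [3,-8.6,2.9],
  [3.6,-10.3,3.3],
  [4.2,-11.9,3.6],
  [4.8,-13.6,3.9],
  [5.4,-15.3,4.1],
  [6,-17,4.3],
  [6.6,-18.7,4.4],
  [7.2,-20.4,4.5],
], turn=[0,0,0,0,0,0,0,0,0,0,0,0])

```text
clock: 22.5
position: [0.5562, 0.1246, 0.1287]
ee_rot: [-0.171, 0.985, 0.004, -0.001]
ft_force: [-1.7, 2.6, 1.6]
grip_width: 0.001
```

```bash
python3 - <<'E'
from h import *
np.set_printoptions(precision=3,suppress=True)
o=manip.get_obs();print(o["position"],fx(o["position"]),ff(o["ft_force"]))
E
```

```text
[0.556 0.125 0.129] [33.837 62.815] [-0.734  3.027  1.588]
```

Request:
jog_arm([
  [0.6,-1.6,0.3],
  [1.1,-3.1,0.3],
  [1.6,-4.6,0.2],
  [2.1,-6,0.1],
  [2.6,-7.4,0],
  [3.1,-8.8,-0.2],
  [3.6,-10.2,-0.4],
  [4.1,-11.6,-0.6],
  [4.6,-13,-0.8],
  [5.1,-14.4,-1],
  [5.6,-15.8,-1.3],
  [6.1,-17.2,-1.6],
], turn=[0,0,0,0,0,0,0,0,0,0,0,0])

```text
clock: 23.5
position: [0.5625, 0.1071, 0.127]
ee_rot: [-0.171, 0.985, 0.003, -0.001]
ft_force: [-0.0, 1.4, 1.0]
grip_width: 0.002
```

```bash
python3 - <<'E'
from h import *
np.set_printoptions(precision=3,suppress=True)
o=manip.get_obs();print(o["position"],fx(o["position"]),ff(o["ft_force"]))
w=manip.camera("wrist")
for r in manip.pinpoint(w,"flap_tip"): print(r["at"],r["confidence"],fx(atz(w,r["at"],.0625)),fx(atz(w,r["at"],.13)))
E
```

```text
[0.562 0.107 0.127] [33.85  44.209] [0.452 1.342 0.965]
```

Request:
jog_arm([
  [0.5,-1.3,-0.3],
  [0.9,-2.5,-0.7],
  [1.3,-3.8,-1.1],
  [1.8,-5,-1.5],
  [2.2,-6.2,-2],
  [2.2,-6.2,-2],
  [2.2,-6.2,-2],
  [2.2,-6.2,-2],
], turn=[0,0,0,0,0,0,0,0])

```text
clock: 24.27
position: [0.5646, 0.1005, 0.1249]
ee_rot: [-0.171, 0.985, 0.003, -0.001]
ft_force: [0.3, -0.5, -0.2]
grip_width: 0.001
```

```bash
python3 - <<'E'
from h import *
np.set_printoptions(precision=3,suppress=True)
o=manip.get_obs();print(o["position"],fx(o["position"]),ff(o["ft_force"]))
s=manip.camera("side")
for r in manip.pinpoint(s,"flap_tip"): print(r["at"],r["confidence"])
save("l",cv2.resize(s["frame"][130:230,190:290],(500,500),interpolation=cv2.INTER_CUBIC))
E
```

```text
[0.565 0.1   0.125] [33.604 37.287] [ 0.11  -0.553 -0.173]
```

View pics/l.png

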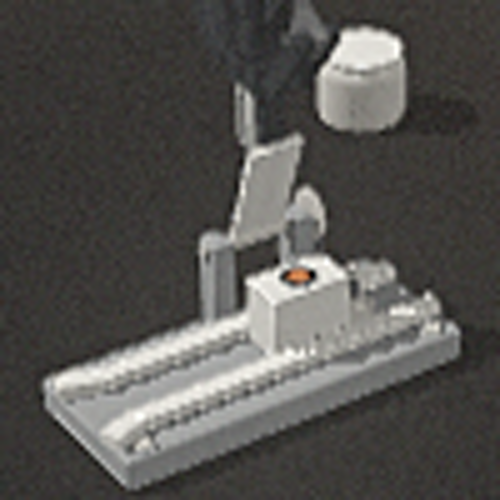

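Force has dropped to zero and the flap looks to be on its way. I wait in place and compare images numerically, as my viewing quota is used up.

Request:
jog_arm([
  [0,0,0],
  [0,0,0],
  [0,0,0],
  [0,0,0],
  [0,0,0],
  [0,0,0],
], turn=[0,0,0,0,0,0])

```text
clock: 24.87
position: [0.5645, 0.1007, 0.1249]
ee_rot: [-0.171, 0.985, 0.003, -0.001]
ft_force: [-0.1, -1.0, 1.1]
grip_width: 0.002
```

```bash
cat > chk.py <<'E'
from h import *
np.set_printoptions(precision=3,suppress=True)
o=manip.get_obs();print(o["clock"],o["position"],fx(o["position"]),ff(o["ft_force"]))
s=manip.camera("side");t=manip.camera("top")
def W(x,y,z): return [*(O+EX*(x-3)/1e3+EY*y/1e3),z]
for n,p in dict(shut_tip=W(35,-22,.0625),hinge=W(35,50,.0625),spec=W(35,0,.06),tip_snap=W(35,22,.128)).items(): print(n,"expected side",proj(s,p),"top",proj(t,p))
for c,nm in((s,"side"),(t,"top")):
  for l in("flap_tip","flap_hinge","block_center"):
    for r in manip.pinpoint(c,l)[:4]: print(nm,l,round(r["confidence"],2),np.round(r["at"],1))
  for r in manip.outline_of(c,"flap_tip")[:2]: print(nm,"flap extent",round(r["confidence"],2),r["extent"])
hsv=cv2.cvtColor(s["frame"],cv2.COLOR_RGB2HSV)[150:215,200:290];m=((hsv[...,1]>110)&(hsv[...,2]>120));ys,xs=np.nonzero(m);print("orange px near fixture",m.sum(),xs.mean()+200 if m.any() else 0,ys.mean()+150 if m.any() else 0)
E
python3 chk.py
```

```text
24.8667 [0.565 0.101 0.125] [33.62  37.455] [-0.411 -0.948  1.123]
shut_tip expected side [254.277 187.145] top [219.894 187.854]
hinge expected side [240.14  176.189] top [195.846 195.998]
spec expected side [249.856 184.466] top [212.612 190.4  ]
tip_snap expected side [244.849 159.907] top [202.809 191.338]
side flap_tip 0.75 [244.6 158.5]
side flap_tip 0.34 [240.2 199.8]
side flap_hinge 0.56 [237.3 175.1]
side block_center 0.86 [247.  192.2]
side block_center 0.7 [238.7 281.4]
side block_center 0.59 [245.1 248.6]
side flap extent 0.54 [235.7, 158.4, 253.9, 177.5]
top flap_tip 0.49 [123.  151.4]
top flap_hinge 0.63 [196.7 194.2]
top block_center 0.58 [317.9 229.2]
top block_center 0.55 [214.8 190.3]
top block_center 0.55 [287.  215.9]
top flap extent 0.58 [206.4, 165.7, 246.4, 241.6]
orange px near fixture 7 249.28571428571428 184.57142857142856
```

The flap tip is still up at (244.6,158.5) in the side view, resting just about at its snap point. Nudging further along the arc.

Request:
jog_arm([
  [0.5,-1.3,-0.5],
  [0.9,-2.6,-1],
  [1.4,-3.9,-1.5],
  [1.8,-5.2,-2],
  [2.3,-6.5,-2.6],
  [2.3,-6.5,-2.6],
  [2.3,-6.5,-2.6],
  [2.3,-6.5,-2.6],
], turn=[0,0,0,0,0,0,0,0])

```text
clock: 26.03
position: [0.5668, 0.0942, 0.1223]
ee_rot: [-0.171, 0.985, 0.003, -0.001]
ft_force: [-0.1, 0.2, 0.6]
grip_width: -0.002
```

```bash
python3 chk.py | grep -v -e expected -e block -e hinge
```

```text
26.0333 [0.567 0.094 0.122] [33.62  30.592] [0.01  0.236 0.599]
side flap_tip 0.73 [255.5 186.3]
side flap extent 0.68 [237.2, 169.2, 254.9, 190.0]
side flap extent 0.21 [206.0, 318.2, 241.8, 370.9]
top flap extent 0.62 [209.1, 186.6, 221.4, 195.2]
orange px near fixture 0 0 0
```

Snapped: the tip is at (255.5,186.3), against the expected shut position (254,187), and the specimen is covered. Retreating.

Request:
jog_arm([
  [0,0,8],
  [0,0,25],
  [0,0,50],
  [-3,-5,80],
  [-8,-15,105],
  [-15,-25,120],
  [-20,-30,130],
  [-20,-30,130],
  [-20,-30,130],
], turn=[0,0,0,0,0,0,0,0,0])

```text
clock: 27.28
position: [0.5468, 0.0644, 0.2523]
ee_rot: [-0.171, 0.985, 0.004, -0.001]
ft_force: [0.3, 0.5, -1.1]
grip_width: -0.003
```

```bash
python3 chk.py; python3 - <<'E'
from h import *
t=manip.camera("top")
for l in("reagent","tin","beaker"):
  r=manip.pinpoint(t,l); print(l,r[0]["at"] if r else None)
E
```

```text
27.2833 [0.547 0.064 0.252] [4.775 9.285] [ 0.423  0.427 -1.086]
shut_tip expected side [254.277 187.145] top [219.894 187.854]
hinge expected side [240.14  176.189] top [195.846 195.998]
spec expected side [249.856 184.466] top [212.612 190.4  ]
tip_snap expected side [244.849 159.907] top [202.809 191.338]
side flap_tip 0.5 [255.  186.4]
side flap_hinge 0.71 [239.  176.1]
side flap_hinge 0.65 [224.8 357.1]
side block_center 0.87 [239.2 278.2]
side block_center 0.85 [241.7 247.4]
side block_center 0.51 [246.8 191.9]
side flap extent 0.65 [235.3, 170.4, 260.6, 188.6]
top block_center 0.77 [289.3 218.8]
top block_center 0.73 [319.  229.7]
orange px near fixture 0 0 0
reagent [299.0, 130.9]
tin [120.9, 153.6]
beaker [376.4, 248.6]
```

```bash
python3 -c "
from workcell import manip
print(manip.hand_in())"
```

```text
the job is handed in; nothing more can be done
None
```

The job is done and handed in at about 27 s on the robot's clock: the specimen block is against the end stop and the flap is shut on top of it.

- **Block:** I took the look-alike farthest from the base, about 0.64 m out. I laid it in the channel mouth and slid it along until it met a hard contact. I held it there at about 6–9 N at the wrist for over a second, then let go.
- **Flap:** I pushed its outer edge round the arc. The highest reading was about 8 N, early in the push; it fell to about 3 N by upright and near zero at the snap point. The flap needed one more small nudge there, then dropped by itself with no force felt at the tool. I backed away straight up.

**Last checks:**
- The flap tip is at (255,186) in the side view, against (254,187) expected for shut.
- The specimen is covered by the flap, and the block stayed where it was pressed home.
- The bottle, tin, beaker and the other two blocks read within 3 px of where they started, which is about the detector's scatter.
- The arm is about 0.25 m up and touching nothing.

**What disagreed or went unchecked:**
- The stop was met about 3–5 mm short of where I had worked it out from the picture of the mouth. I put that down to an error in my channel origin. The hard contact and a close view both fitted the stop.
- After the flap closed I checked only by detector positions, because my 12 pictures were used up.
- In the final check the top camera gave no detection of the flap.

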